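# Feed the findings box up the brass-railed lane

## Task

Push the flat white box with the blue lid from the open front of the grey board, in between the two polished brass guide rails and on down the lane until its whole underside lies on the green pad, straight in the lane. Neither the box nor the robot may touch either rail, so line the box up before it enters. Push gently with the fingertips: do not lift or tip it, do not use its lid knob, leave everything else where it stands, and back away clear of everything at the end.

Things in the scene. Friction and masses are not known exactly. Their poses are not given: they have to be found in the camera images.
- box: Flat closed box: white walls, blue lid, red tag on each short face, weighs about 0.3 to 0.65 kg. 104 mm long (its x), 92 mm wide (its y), 40 mm high, 56 mm with its lid knob. It slides, and stops when a slow push stops. Origin: centre of its underside; z up. It starts on the open front of the board, up to 25 mm off the lane's centre line and turned up to 0.22 rad from it, its +x end towards the lane.
- knob: Round black lid knob, 18 mm across, 16 mm high, fixed to the middle of the box's lid. Origin: its foot on the lid. Not to be touched by the fingers.
- lane: Fixed flat grey board 480 mm (its x) by 320 mm (its y), 10 mm thick, lying on the table; its top is at height 10 mm. Origin: centre of its underside. Its +x axis is the pushing direction, roughly towards the robot's right; the lane's centre line is its x axis. The rails run from x = -20 mm (mouth) to x = 200 mm; the board from x = -240 mm up to the mouth is the open front. The green pad, painted flush (no step), spans x = 63 to 187 mm and 108 mm across. There is no end stop.
- rail_left: Straight brass guide rail on the board, 220 mm long (its x), 6 mm thick, 16 mm high above the board (its top 26 mm above the table). Origin: centre of its underside, at lane x = 90, y = +59 mm. The clear width between the rails is 112 mm, 10 mm more than the box on each side.
- rail_right: The same rail on the other side, at lane x = 90, y = -59 mm.
- pad_center (a point): Centre of the green pad, on the board's top (lane x = 125, y = 0, z = 10 mm). The pad is 124 mm long along the lane, so the box, 104 mm long, has 10 mm to spare at either end. The box's origin belongs here.
- mouth (a point): Middle of the lane's mouth between the near rail ends, on the board's top (lane x = -20, y = 0, z = 10 mm).
- jar: Stands on the lane board when the run starts; leave alone. Small amber jar with metal lid, 38 mm across, 42 mm high. Origin: centre of its underside.
- wheel: Stands on the lane board when the run starts; leave alone. Brown polishing wheel lying flat, 38 mm across, 14 mm high. Origin: centre of its underside.
- loupe: Stands on the lane board when the run starts; leave alone. Black and steel loupe standing on its eye end, 34 mm across, 30 mm high. Origin: centre of its underside.
- ring_cone: Wooden ring cone, 26 mm across its foot, 50 mm high, standing on the board beyond the far end of the lane, near the centre line at lane x = about 223 mm. Leave alone. Origin: centre of its underside.
- glue_stick: Yellow glue stick with orange cap, 30 mm across, 95 mm high, standing on the table. Leave alone. Origin: centre of its underside.
- dropper: Black bottle with white cap, 52 mm across, 120 mm high, standing on the table. Leave alone. Origin: centre of its underside.
- caliper: Steel caliper lying flat on the table, 210 mm long (its x), 8 mm thick. Leave alone. Origin: underside, middle of its bar.
There are look-alikes about, which are no part of the job. What is shaped like the box but brown is not meant.

How it is judged:
By the outcome, as a careful person would: the job done as asked, in the order asked, and still so for the second after the job is handed in, with the robot touching nothing.
It also fails if it takes over 64 s, if anything falls off the work surface, if the arm or the gripper's body presses on something with over 40 N, if the wrist force passes 120 N, or if a joint passes its speed limit or range.

## Robot

A 6-joint arm with a two-finger parallel gripper is mounted at the origin on the work surface. World frame = base frame: x ahead of the robot, y to its left, z up, the work surface at z = 0. Lengths are in m, angles in rad, forces in N, time in s.
With the tool pointing down it reaches from about 0.375 to 0.925 m from the base axis. Payload 5.7 kg.
Tool frame: the origin (TCP) lies at the very end of the fingers, on their centre line; the grasp point (between the pads) lies 19 mm behind it; z points along the fingers, y is the line along which they close (so a half turn about z gives the same grasp; the last joint's range is limited). The gripper opens to 85 mm and grips with 20 to 120 N. Pads are 22 mm wide; open, the fingers measure 114 mm over their backs; the gripper's body (76 mm by 85 mm) begins 54 mm behind the grasp point. The pads swing forward as they close: fully open they stand 13 mm farther back than shut.
Start: joints at [1.093, 0.359, 1.51, -0, 1.272, -0.115], TCP at [0.213, 0.561, 0.231] pointing down, gripper open.
Joint ranges: [-2.97, 2.97], [-1.01, 2.36], [0.21, 2.38], [-0.96, 4.11], [0.2, 2.71], [-2.98, 2.98]. Speed limits (rad/s): [2.39, 2.39, 3.14, 3.14, 3.14, 3.14].

## Interface

Orientations are given as a unit quaternion [x, y, z, w].
In Python, from workcell import * gives the robot as it stands.
- The arm moves only by the tool apply_moves, never from a script. Its arguments are lists of equal length, an entry for each row: "delta_pos": the shift along the world's x, y, z normalised to -1 to 1, where 1 is 0.2 m, a list of three; "rotation": the turn, a rotation vector about the world's x, y, z normalised to -1 to 1, where 1 is pi rad, a list of three. In form: {"delta_pos": [[dx, dy, dz], ...], "rotation": [[rx, ry, rz], ...]}. A call has 1 to 20 rows; each row is the pose to reach, as a shift and turn from the pose commanded when the call began, turning the shorter way round; what a row does not reach only later rows make up. A row lasts 1/12 s, in which the tool goes at most 41.7 mm and 7.16 degrees, less where a joint would pass 70% of its speed; a pose out of reach is approached as far as the arm can. A call with a number of a shift or a turn outside -1 to 1 is refused whole. A call with a gripper value outside its range is refused whole. "claw" is the opening in per cent of the stroke, from 0 (shut) to 100 (fully open), set as the call begins (left out, the last holds). The fingers move at their own pace and stop on an object; "newtons" is the grip in N (left out, the last holds). Time passes only in rows, so rows that repeat a pose let the fingers close. It gives the time, the measured TCP pose, the force, the opening and the grip force at its end, in the units of the state.
- read_state(): the state, without advancing time (a new reading comes with each control period).
- capture(name): name is "scene" or "top"; returns the picture (480x640x3 uint8, red, green, blue); there is no depth.
- camera_info(name): a dict with "vertical_fov" (degrees; the focal length in pixels is half the picture's height over the tangent of half this angle, whatever the lens; pixels are square), "cx", "cy" (the principal point, pixels), "rvec" (rotation vector, rad) and "tvec" (3), from world to camera coordinates, as OpenCV has them. Camera axes: x right, y down, z forward; pixel columns grow to the right and rows downward; lengths in m; the calibration is good to about 2 mm. A picture is of the moment at which its call begins. camera_info takes no time and is no camera call.
- sign_off(): hands the job in; it is judged then, once.
The state is a dict: "time_s": time; "qpos": joint angles; "joint_velocities": joint speeds; "effort": joint torques, N m; "tcp_pos": TCP position; "tcp_rot": TCP orientation; "contact_force": force on the tool from outside, world axes, zero at the start; "ft_torque": the same for the moment, N m; "finger_gap": finger opening in m; "grip_force": force on a finger pad.
Only numpy, scipy, OpenCV 4.12 (cv2) and the standard library are available. Lean on these libraries where they do the work, as an engineer would, in place of code of your own. Each camera call takes 0.05 s, during which the arm holds its last target. There are 200 camera calls.

## Working session

There is one attempt and no reset: what is moved stays moved. The work goes in short steps, Python scripts to look and compute and a tool call to move; the robot and the scene stay as the last step left them, time stands still between calls to the robot, and variables do not carry over. Pictures are saved under pics/ and viewed, at most 10 in all, crops included, and the job is handed in when it is done.

Besides the shell and the picture viewer there is one more tool, called after "Request:" as a command line: name --argument value ..., lists and objects as JSON in quotes. apply_moves: Moves the arm, as the interface text tells. Scaled input: -1 to 1 covers 0.2 m each way for a shift and pi rad each way for a turn. Its arguments: {"type":"object","properties":{"delta_pos":{"type":"array"},"rotation":{"type":"array"},"claw":{"type":"number"},"newtons":{"type":"number"}},"required":["delta_pos","rotation"]}

```bash
mkdir -p pics; ls
python3 - <<'E'
from workcell import *
import cv2
for n in("scene","top"):
    cv2.imwrite(f"pics/{n}0.png",capture(n)[:,:,::-1]); print(n,camera_info(n))
s=read_state();print(s["time_s"],s["tcp_pos"],s["tcp_rot"],s["finger_gap"])
E
```

```text
pics
scene {'vertical_fov': 50.48767049869, 'cx': 320.7539747533353, 'cy': 240.19771390948864, 'rvec': array([ 2.04885782,  1.49180559, -0.51734445]), 'tvec': array([-0.15599785, -0.2951867 ,  1.45376511])}
top {'vertical_fov': 47.91069843670818, 'cx': 326.5153976580429, 'cy': 235.54331676971253, 'rvec': array([ 2.13850827, -2.18621152,  0.07870248]), 'tvec': array([0.04219695, 0.4844769 , 1.50270304])}
0.1 [0.21265179 0.56037086 0.23052406] [ 1.80398658e-01  9.83593208e-01 -8.17488704e-04 -2.38002083e-04] 0.08562695170030979
```

View pics/top0.png

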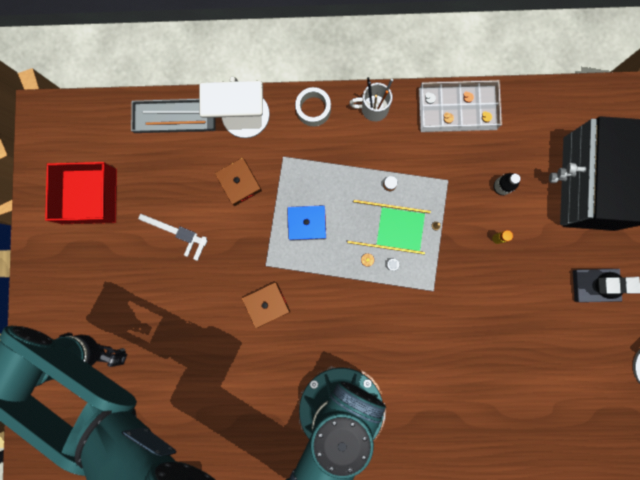

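View pics/scene0.png

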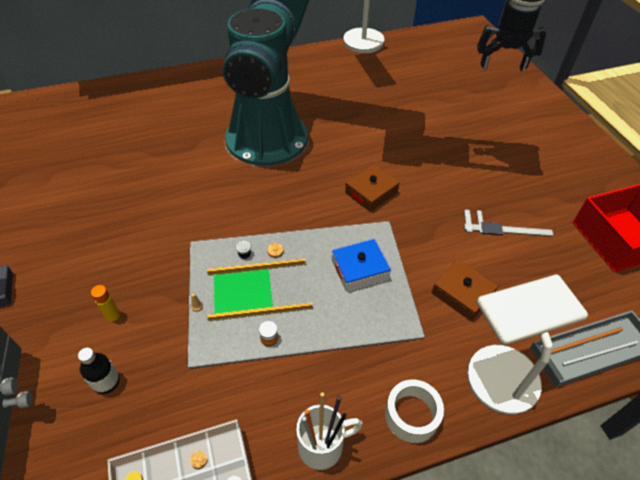

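Candidates in the top picture: brown boxes at (239,181) and (265,305), and a blue-lidded box at (306,222). The blue-lidded one at (306,222), which is (362,262) in the scene view, fits: it is on the board's front, with its lane to the right. Rails run from about (350,202) to (430,211) and from (347,242) to (424,252). I'll measure it and confirm with a crop.

```bash
cat > h.py <<'E'
from workcell import *
import cv2, numpy as np
def cam(n):
    i=camera_info(n); f=240/np.tan(np.radians(i["vertical_fov"]/2))
    R=cv2.Rodrigues(np.array(i["rvec"]))[0]; t=np.array(i["tvec"])
    return f,i["cx"],i["cy"],R,-R.T@t
def cast(n,px,z):
    f,cx,cy,R,C=cam(n); px=np.atleast_2d(px).astype(float)
    d=np.c_[(px[:,0]-cx)/f,(px[:,1]-cy)/f,np.ones(len(px))]@R
    return (C+d*((z-C[2])/d[:,2])[:,None])[:,:2]
S=4
def rect(n,img,col,z,near=None):
    """world centre, long-axis angle, size of the largest coloured patch on plane z"""
    b=cv2.resize(img,None,fx=S,fy=S,interpolation=cv2.INTER_CUBIC).astype(int)
    r,g,bl=b[...,0],b[...,1],b[...,2]
    m={"blue":(bl>90)&(bl>r+60)&(bl>g+30),"green":(g>100)&(g>r+60)&(g>bl+60)}[col].astype(np.uint8)
    m[:, :S*180]=0; m[:S*140]=0; m[S*330:]=0
    c=max(cv2.findContours(m,cv2.RETR_EXTERNAL,cv2.CHAIN_APPROX_NONE)[0],key=cv2.contourArea)[:,0]
    w=cast(n,(c+.5)/S-.5,z)*1000
    (ctr,size,_)=R=cv2.minAreaRect(w.astype(np.float32)); P=cv2.boxPoints(R)
    lines=[]
    for k in range(4):
        a,e=P[k],P[(k+1)%4]; L=np.linalg.norm(e-a); u=(e-a)/L; nrm=np.array([-u[1],u[0]])
        s=(w-a)@u; q=w[(abs((w-a)@nrm)<5)&(s>.15*L)&(s<.85*L)].astype(np.float32)
        vx,vy,x0,y0=cv2.fitLine(q,cv2.DIST_HUBER,0,.01,.01).ravel(); lines.append((vx,vy,x0,y0))
    X=[]
    for k in range(4):
        a,e=lines[k],lines[(k+1)%4]
        t=np.linalg.solve(np.array([[a[0],-e[0]],[a[1],-e[1]]]),[e[2]-a[2],e[3]-a[3]])
        X.append([a[2]+t[0]*a[0],a[3]+t[0]*a[1]])
    X=np.array(X); l=[np.linalg.norm(X[k]-X[k-1]) for k in range(4)]
    angs=[np.arctan2(v[1],v[0]) for v in lines]
    # angle of lane-ish direction: fold modulo 90 deg about -y
    fold=[(a+np.pi/4)%(np.pi/2)-np.pi/4-np.pi/2 for a in angs]
    return X.mean(0),np.mean(fold),np.round(l,1),np.round(fold,3),X
def measure(v=True):
    out={}
    for n in("top","scene"):
        im=capture(n); p=rect(n,im,"green",.01); b=rect(n,im,"blue",.05)
        a=p[1]; u=np.array([np.cos(a),np.sin(a)]); w=np.array([-u[1],u[0]])
        d=b[0]-p[0]; lx,ly=d@u+125,d@w
        print(n,"pad",p[0].round(1),p[1].round(4),p[2],p[3],"box",b[0].round(1),b[1].round(4),b[2],b[3],"| lane x,y,yaw",round(lx,1),round(ly,1),round(b[1]-a,4))
        out[n]=(im,p,b)
    return out
E
python3 - <<'E'
from h import *
o=measure()
im=o["top"][0]; cv2.imwrite("pics/crop.png",cv2.resize(im[140:300,220:460],None,fx=3,fy=3)[:,:,::-1])
E
```

```text
top pad [ 501.6 -178.6] -1.742 [107.2 122.4 107.3 122.1] [-1.745 -1.742 -1.741 -1.741] box [521.5  86.8] -1.5477 [104.5  93.1 104.7  92.9] [-1.552 -1.545 -1.55  -1.543] | lane x,y,yaw -140.0 -25.5 0.1943
scene pad [ 498.1 -179.6] -1.742 [ 99.9 123.8  99.8 123.4] [-1.744 -1.741 -1.741 -1.741] box [525.5  83.9] -1.5522 [104.3  93.4 104.2  93.2] [-1.554 -1.551 -1.551 -1.553] | lane x,y,yaw -139.3 -17.9 0.1899
```

View pics/crop.png

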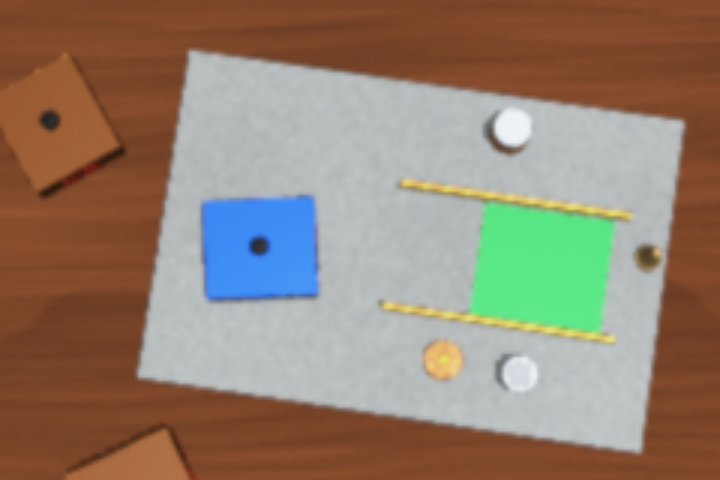

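Crop confirms the box: blue lid centre at about (306,222), red tag on its right-hand short face, and brown decoys elsewhere. The scene view's pad is partly hidden by the near rail. The two views differ by about 4 mm on the box, so I'll check the calibration against the board outline, which has known dimensions.

Run:
```python
from h import *
for n in("top","scene"):
    im=capture(n); b=cv2.resize(im,None,fx=4,fy=4,interpolation=cv2.INTER_CUBIC)
    h=cv2.cvtColor(b,cv2.COLOR_RGB2HSV); 
    m=((h[...,1]<60)&(h[...,2]>90)).astype(np.uint8); m=cv2.morphologyEx(m,cv2.MORPH_OPEN,np.ones((9,9)))
    cs=cv2.findContours(m,cv2.RETR_EXTERNAL,cv2.CHAIN_APPROX_NONE)[0]
    box=(330,250) if n=="top" else (300,300)
    c=[k for k in cs if cv2.pointPolygonTest(k,(box[0]*4.,box[1]*4.),False)>0]
    c=max(c,key=cv2.contourArea)[:,0]
    w=(cast(n,(c+.5)/4-.5,.01)*1000).astype(np.float32)
    R=cv2.minAreaRect(w); P=cv2.boxPoints(R); print(n,"C",cam(n)[4].round(3),R)
    L=[]
    for k in range(4):
        a,e=P[k],P[(k+1)%4]; l=np.linalg.norm(e-a);u=(e-a)/l;nn=np.array([-u[1],u[0]])
        s=(w-a)@u; q=w[(abs((w-a)@nn)<7)&(s>.08*l)&(s<.92*l)]
        v=cv2.fitLine(q,cv2.DIST_HUBER,0,.01,.01).ravel(); L.append(v)
        t=(q-v[2:])@v[:2]; r=(q-v[2:])@np.array([-v[1],v[0]])
        print(len(q),"ang",np.degrees(np.arctan2(v[1],v[0])).round(2),"bow mm",(np.polyfit(t,r,2)[0]*l*l/4).round(2))
    X=[]
    for k in range(4):
        a,e=L[k],L[(k+1)%4]; t=np.linalg.solve([[a[0],-e[0]],[a[1],-e[1]]],[e[2]-a[2],e[3]-a[3]]); X.append([a[2]+t[0]*a[0],a[3]+t[0]*a[1]])
    X=np.array(X); print(X.round(1).tolist(),[np.linalg.norm(X[k]-X[k-1]).round(1) for k in range(4)],X.mean(0))
```

```text
top C [ 0.341 -0.     1.542] ((521.9531860351562, -55.323028564453125), (481.65826416015625, 321.7259826660156), 80.19294738769531)
372 ang -9.73 bow mm -0.51
557 ang 80.18 bow mm -0.32
369 ang -9.8 bow mm 0.28
567 ang 80.24 bow mm 0.05
[[638.7999877929688, -318.6000061035156], [720.5999755859375, 153.8000030517578], [405.1000061035156, 208.3000030517578], [323.79998779296875, -264.6000061035156]] [np.float32(319.7), np.float32(479.4), np.float32(320.2), np.float32(479.9)] [522.07214  -55.299786]
scene C [ 1.135 -0.217  0.944] ((525.3838500976562, -57.656158447265625), (479.8084411621094, 321.38323974609375), 80.18546295166016)
388 ang -9.82 bow mm -1.64
797 ang 80.18 bow mm -0.16
391 ang -9.8 bow mm 0.08
670 ang 80.21 bow mm -0.22
[[642.2999877929688, -320.5], [723.7999877929688, 150.6999969482422], [408.8999938964844, 205.10000610351562], [327.6000061035156, -266.0]] [np.float32(319.4), np.float32(478.2), np.float32(319.6), np.float32(478.1)] [525.6384  -57.69339]
```

Request:
apply_moves --delta_pos '[[0.15, -0.25, 0], [0.25, -0.45, 0], [0.35, -0.65, 0], [0.45, -0.85, 0], [0.5, -1, 0], [0.5, -1, 0], [0.5, -1, 0], [0.5, -1, 0]]' --rotation '[[0, 0, 0.0305], [0, 0, 0.0611], [0, 0, 0.0611], [0, 0, 0.0611], [0, 0, 0.0611], [0, 0, 0.0611], [0, 0, 0.0611], [0, 0, 0.0611]]' --claw 60

```text
time_s: 0.97
tcp_pos: [0.3133, 0.3606, 0.2315]
tcp_rot: [0.087, 0.996, 0.0, 0.0]
contact_force: [-0.1, -0.6, 0.1]
finger_gap: 0.0513
grip_force: 0.0
```

Request:
apply_moves --delta_pos '[[0.1, -0.2, 0], [0.2, -0.4, 0], [0.3, -0.6, 0], [0.4, -0.8, 0], [0.5, -1, 0], [0.5, -1, 0], [0.5, -1, 0], [0.5, -1, 0]]' --rotation '[[0, 0, 0], [0, 0, 0], [0, 0, 0], [0, 0, 0], [0, 0, 0], [0, 0, 0], [0, 0, 0], [0, 0, 0]]'

```text
time_s: 1.63
tcp_pos: [0.4135, 0.1617, 0.2313]
tcp_rot: [0.086, 0.996, 0.0, -0.0]
contact_force: [-0.4, 0.9, -0.9]
finger_gap: 0.0513
grip_force: 0.0
```

Request:
apply_moves --delta_pos '[[0.07, -0.16, 0], [0.1375, -0.32, 0], [0.1375, -0.32, -0.1], [0.1375, -0.32, -0.25], [0.1375, -0.32, -0.4], [0.1375, -0.32, -0.55], [0.1375, -0.32, -0.7], [0.1375, -0.32, -0.8], [0.1375, -0.32, -0.9], [0.1375, -0.32, -0.95], [0.1375, -0.32, -0.95], [0.1375, -0.32, -0.95]]' --rotation '[[0, 0, 0], [0, 0, 0.0008], [0, 0, 0.0008], [0, 0, 0.0008], [0, 0, 0.0008], [0, 0, 0.0008], [0, 0, 0.0008], [0, 0, 0.0008], [0, 0, 0.0008], [0, 0, 0.0008], [0, 0, 0.0008], [0, 0, 0.0008]]'

```text
time_s: 2.63
tcp_pos: [0.4398, 0.0987, 0.0409]
tcp_rot: [0.083, 0.997, 0.0, -0.001]
contact_force: [0.8, -0.2, 0.7]
finger_gap: 0.0514
grip_force: 0.0
```

Run:
```python
from h import *
a=capture("scene")[150:350,170:440]; 
cv2.imwrite("pics/s1.png",cv2.resize(a,(800,593),interpolation=2)[:,:,::-1])
```

```text
(no output)
```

View pics/s1.png

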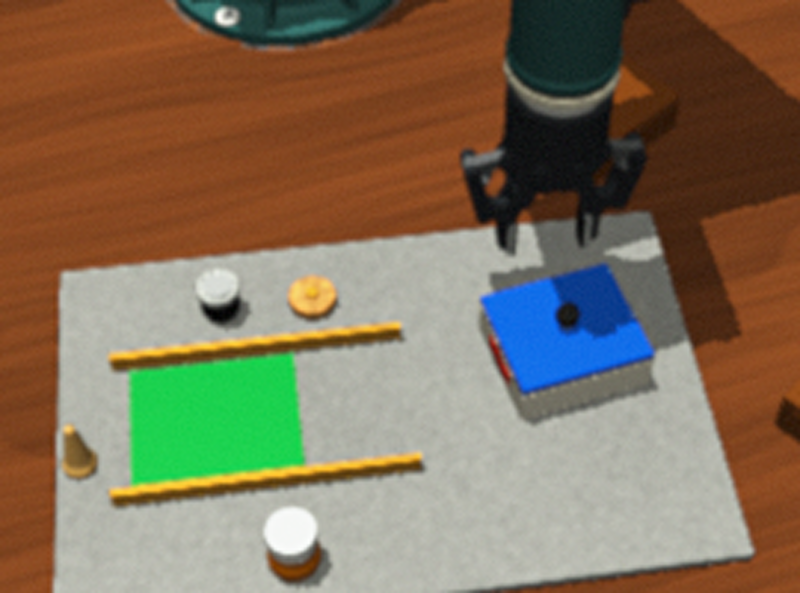

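The fingers stand clear behind the box's robot-side face, at crop (508,240) and (585,235). Next I lower them and push sideways to square and centre the box.

Request:
apply_moves --delta_pos '[[0, 0, -0.04], [0, 0, -0.075], [0.015, -0.0026, -0.075], [0.03, -0.0052, -0.075], [0.045, -0.0078, -0.075], [0.06, -0.0103, -0.075], [0.075, -0.0129, -0.075], [0.09, -0.0155, -0.075], [0.105, -0.0181, -0.075], [0.12, -0.0207, -0.075], [0.135, -0.0233, -0.075], [0.15, -0.0259, -0.075], [0.165, -0.0285, -0.075], [0.18, -0.031, -0.075], [0.195, -0.0336, -0.075], [0.21, -0.0362, -0.075], [0.22, -0.038, -0.075], [0.225, -0.0388, -0.075], [0.225, -0.0388, -0.075]]' --rotation '[[0, 0, 0], [0, 0, 0], [0, 0, 0], [0, 0, 0], [0, 0, 0], [0, 0, 0], [0, 0, 0], [0, 0, 0], [0, 0, 0], [0, 0, 0], [0, 0, 0], [0, 0, 0], [0, 0, 0], [0, 0, 0], [0, 0, 0], [0, 0, 0], [0, 0, 0], [0, 0, 0], [0, 0, 0]]'

```text
time_s: 4.27
tcp_pos: [0.486, 0.0891, 0.0263]
tcp_rot: [0.084, 0.996, -0.0, 0.0]
contact_force: [-0.4, 0.1, -0.8]
finger_gap: 0.051
grip_force: 0.0
```

Run:
```python
from h import *
im=capture("scene"); b=rect("scene",im,"blue",.05); print(b[0],b[1],b[2],b[3])
d=b[0]-[525.64,-57.69];u=np.array([np.cos(-1.7417),np.sin(-1.7417)]);print(d@u,d@[-u[1],u[0]],b[1]+1.7417)
cv2.imwrite("pics/s2.png",cv2.resize(im[150:350,170:440],(800,593),interpolation=2)[:,:,::-1])
```

```text
[545.3199   72.14815] -1.7181109 [ 92.  103.5  92.7 103.4] [-1.719 -1.721 -1.718 -1.714]
-131.29361347317814 -2.688775288031927 0.023589134
```

View pics/s2.png

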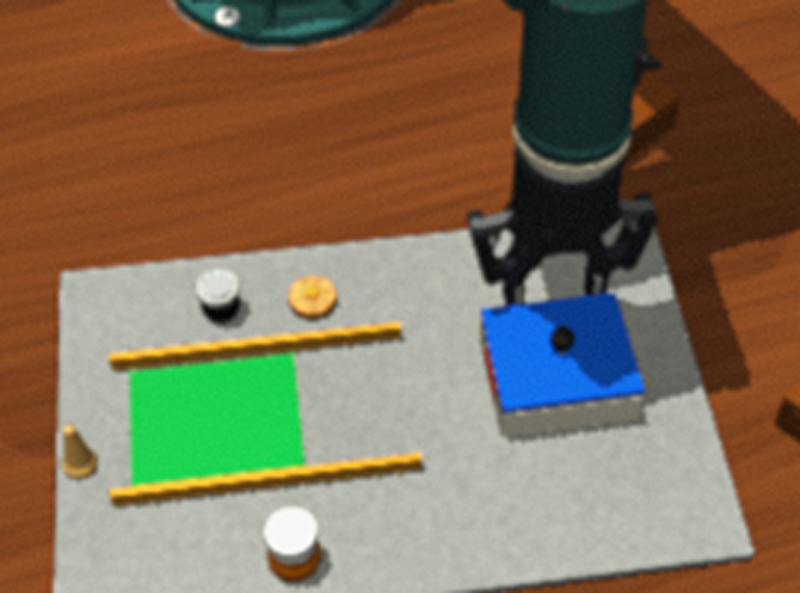

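Box now at lane (-131, -2.7), yaw 0.024, with the fingers just touching its near face (crop (515,295)). I'll nudge it 3.5 mm further, back off, and measure with both cameras.

Request:
apply_moves --delta_pos '[[0.006, -0.001, 0], [0.012, -0.002, 0], [0.017, -0.003, 0], [0.017, -0.003, 0], [0.017, -0.003, 0], [-0.02, 0.003, 0], [-0.1, 0.017, 0], [-0.2, 0.034, 0], [-0.3, 0.05, 0], [-0.3, 0.05, 0.2], [-0.3, 0.05, 0.4], [-0.3, 0.05, 0.5], [-0.3, 0.05, 0.5]]' --rotation '[[0, 0, 0], [0, 0, 0], [0, 0, 0], [0, 0, 0], [0, 0, 0], [0, 0, 0], [0, 0, 0], [0, 0, 0], [0, 0, 0], [0, 0, 0], [0, 0, 0], [0, 0, 0], [0, 0, 0]]'

```text
time_s: 5.4
tcp_pos: [0.4286, 0.0995, 0.1304]
tcp_rot: [0.084, 0.996, 0.001, 0.005]
contact_force: [0.5, 0.7, 0.8]
finger_gap: 0.0514
grip_force: 0.0
```

```bash
cat >> h.py <<'E'
B={"top":[522.07,-55.3],"scene":[525.64,-57.69]}
def box():
    u=np.array([np.cos(-1.7417),np.sin(-1.7417)])
    for n in("scene","top"):
        try:
            b=rect(n,capture(n),"blue",.05); d=b[0]-B[n]
            print(n,b[2],b[3],"lane",(d@u).round(1),(d@[-u[1],u[0]]).round(1),(b[1]+1.7417).round(4))
        except Exception as e: print(n,e)
E
python3 -c "
from h import *
box()"
```

```text
scene [ 93.5 104.4  93.6 103.8] [-1.734 -1.739 -1.728 -1.738] lane -131.0 -1.2 0.0069
top [ 98.6 105.5  68.3 108.3] [-1.739 -1.739 -1.715 -2.023] lane -131.4 3.5 -0.0624
```

Request:
apply_moves --delta_pos '[[0, 0, 0.05], [0.06, 0.02, 0.1], [0.14, 0.06, 0.1], [0.22, 0.09, 0.1], [0.3, 0.125, 0.1], [0.38, 0.16, 0.1], [0.46, 0.19, 0.1], [0.54, 0.225, 0.1], [0.6, 0.25, 0.1], [0.652, 0.27, 0.1], [0.652, 0.27, 0.1], [0.652, 0.27, 0.1], [0.652, 0.27, 0.1], [0.652, 0.27, 0.1], [0.652, 0.27, 0.1], [0.652, 0.27, 0.1]]' --rotation '[[0, 0, -0.035], [0, 0, -0.07], [0, 0, -0.11], [0, 0, -0.145], [0, 0, -0.18], [0, 0, -0.22], [0, 0, -0.255], [0, 0, -0.29], [0, 0, -0.33], [0, 0, -0.365], [0, 0, -0.4], [0, 0, -0.44], [0, 0, -0.475], [0, 0, -0.5008], [0, 0, -0.5008], [0, 0, -0.5008]]'

```text
time_s: 6.83
tcp_pos: [0.5548, 0.153, 0.1447]
tcp_rot: [0.764, 0.645, -0.001, -0.001]
contact_force: [-0.2, -0.4, 0.5]
finger_gap: 0.0513
grip_force: 0.0
```

Run:
```python
from h import *
box(); s=read_state(); print(s["tcp_pos"],s["tcp_rot"],s["qpos"])
q=s["tcp_rot"]; print(np.degrees(2*np.arctan2(q[1],q[0]))-90)
```

```text
scene [ 93.5 103.9  93.5 104.1] [-1.735 -1.739 -1.738 -1.739] lane -131.0 -1.1 0.004
top [ 93.3 106.8  93.4 100.6] [-1.738 -1.74  -1.671 -1.741] lane -130.9 -1.4 0.0191
[0.55522398 0.15300423 0.14529981] [ 7.64130046e-01  6.45061654e-01 -7.36856507e-04 -4.39596226e-04] [ 1.48992007e-01  4.15770775e-01  1.65868799e+00 -2.78130809e-05
  1.06884976e+00  3.17593184e-01]
-9.659367981876585
```

Request:
apply_moves --delta_pos '[[0.0185, 0, -0.1], [0.0185, 0, -0.2], [0.0185, 0, -0.3], [0.0185, 0, -0.4], [0.0185, 0, -0.5], [0.0185, 0, -0.57], [0.0185, 0, -0.597], [0.0185, 0, -0.597], [0.016, -0.0148, -0.597], [0.0134, -0.0296, -0.597], [0.0108, -0.0443, -0.597], [0.0083, -0.0591, -0.597], [0.0057, -0.0739, -0.597], [0.0032, -0.0887, -0.597], [0.0006, -0.1035, -0.597], [-0.0019, -0.1182, -0.597], [-0.0045, -0.133, -0.597], [-0.007, -0.1478, -0.597], [-0.007, -0.1478, -0.597]]' --rotation '[[0, 0, 0], [0, 0, 0], [0, 0, 0], [0, 0, 0], [0, 0, 0], [0, 0, 0], [0, 0, 0], [0, 0, 0], [0, 0, 0], [0, 0, 0], [0, 0, 0], [0, 0, 0], [0, 0, 0], [0, 0, 0], [0, 0, 0], [0, 0, 0], [0, 0, 0], [0, 0, 0], [0, 0, 0]]'

```text
time_s: 8.52
tcp_pos: [0.5545, 0.123, 0.0269]
tcp_rot: [0.765, 0.644, -0.0, 0.0]
contact_force: [0.6, -0.9, 0.5]
finger_gap: 0.0509
grip_force: 0.0
```

Run:
```python
from h import *
box(); s=read_state(); q=s["tcp_rot"]; p=s["tcp_pos"]; print(p,np.degrees(2*np.arctan2(q[1],q[0]))-90,s["contact_force"])
d=np.array(p[:2])*1000-[523.8,-56.5]; print(d@[-.17,-.9854],d@[.9854,-.17])
im=capture("scene");cv2.imwrite("pics/s3.png",cv2.resize(im[150:350,170:440],(800,593),interpolation=2)[:,:,::-1])
```

```text
scene [ 93.5 102.4  93.6 105.4] [-1.735 -1.741 -1.766 -1.74 ] lane -120.2 -1.1 -0.0037
top [93.3 79.  95.  60.5] [-1.743 -1.739 -1.547 -1.741] lane -103.3 -1.4 0.0493
[0.55403744 0.12319899 0.02670149] -9.79017822322649 [-0.41638317 -0.22225814 -0.40131673]
-182.21574629090279 -0.7528554314504288
```

View pics/s3.png

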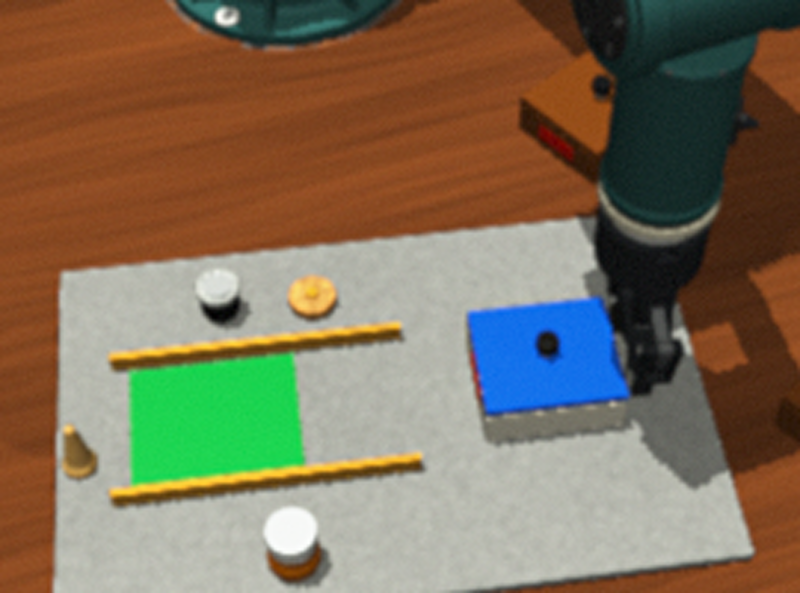

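Fingers bear flush on the box's rear face (crop (625,360)). The box is straight, 1 mm off the centre line, with its front edge well short of the mouth. I'll push down the lane.

Request:
apply_moves --delta_pos '[[-0.0015, -0.0085, 0], [-0.004, -0.0231, 0], [-0.0069, -0.04, 0], [-0.0098, -0.0568, 0], [-0.0127, -0.0737, 0], [-0.0156, -0.0905, 0], [-0.0185, -0.1074, 0], [-0.0214, -0.1242, 0], [-0.0243, -0.1411, 0], [-0.0272, -0.158, 0], [-0.0301, -0.1748, 0], [-0.033, -0.1917, 0], [-0.036, -0.2085, 0], [-0.0389, -0.2254, 0], [-0.0405, -0.235, 0], [-0.0405, -0.235, 0]]' --rotation '[[0, 0, 0], [0, 0, 0], [0, 0, 0], [0, 0, 0], [0, 0, 0], [0, 0, 0], [0, 0, 0], [0, 0, 0], [0, 0, 0], [0, 0, 0], [0, 0, 0], [0, 0, 0], [0, 0, 0], [0, 0, 0], [0, 0, 0], [0, 0, 0]]'

```text
time_s: 10.0
tcp_pos: [0.5462, 0.076, 0.0269]
tcp_rot: [0.765, 0.644, -0.0, 0.0]
contact_force: [-0.5, -0.6, -0.6]
finger_gap: 0.0513
grip_force: 0.0
```

```bash
cat > chk.py <<'E'
from h import *
box(); s=read_state(); q=s["tcp_rot"]; p=s["tcp_pos"]; print(p,np.degrees(2*np.arctan2(q[1],q[0]))-90,s["contact_force"])
d=np.array(p[:2])*1000-[523.8,-56.5]; print(d@[-.17,-.9854],d@[.9854,-.17])
E
python3 chk.py
```

```text
scene [ 93.5 101.6  93.4 106.2] [-1.729 -1.74  -1.778 -1.742] lane -72.7 -0.8 -0.0058
top [93.7 62.7 92.6 67.7] [-1.75  -1.739 -1.804 -1.759] lane -53.4 -1.1 -0.0214
[0.54630314 0.07636589 0.02689158] -9.790574794638957 [0.57342555 0.40138734 0.0802226 ]
-134.75158152475842 -0.4126099106403777
```

Request:
apply_moves --delta_pos '[[-0.0015, -0.0085, 0], [-0.004, -0.0231, 0], [-0.0069, -0.04, 0], [-0.0098, -0.0568, 0], [-0.0127, -0.0737, 0], [-0.0156, -0.0905, 0], [-0.0185, -0.1074, 0], [-0.0214, -0.1242, 0], [-0.0243, -0.1411, 0], [-0.0272, -0.158, 0], [-0.0301, -0.1748, 0], [-0.033, -0.1917, 0], [-0.036, -0.2085, 0], [-0.0389, -0.2254, 0], [-0.0418, -0.2423, 0], [-0.0447, -0.2591, 0], [-0.0476, -0.276, 0], [-0.0505, -0.2928, 0], [-0.0525, -0.3045, 0], [-0.0525, -0.3045, 0]]' --rotation '[[0, 0, 0], [0, 0, 0], [0, 0, 0], [0, 0, 0], [0, 0, 0], [0, 0, 0], [0, 0, 0], [0, 0, 0], [0, 0, 0], [0, 0, 0], [0, 0, 0], [0, 0, 0], [0, 0, 0], [0, 0, 0], [0, 0, 0], [0, 0, 0], [0, 0, 0], [0, 0, 0], [0, 0, 0], [0, 0, 0]]'

```text
time_s: 11.77
tcp_pos: [0.5356, 0.015, 0.0268]
tcp_rot: [0.765, 0.644, -0.0, 0.0]
contact_force: [-0.2, 0.2, 0.4]
finger_gap: 0.0511
grip_force: 0.0
```

```bash
python3 chk.py
```

```text
scene [ 93.4 101.7  93.5 105.6] [-1.73  -1.742 -1.773 -1.741] lane -11.2 -0.9 -0.0047
top [93.2 49.8 93.5 43.2] [-1.742 -1.738 -1.671 -1.734] lane 18.3 -1.1 0.0204
[0.53545312 0.01532933 0.0266854 ] -9.791714940231358 [0.70261441 0.14889661 0.28000791]
-72.76165626477786 -0.728001253891437
```

Request:
apply_moves --delta_pos '[[-0.0015, -0.0085, 0], [-0.004, -0.0231, 0], [-0.0069, -0.04, 0], [-0.0098, -0.0568, 0], [-0.0127, -0.0737, 0], [-0.0156, -0.0905, 0], [-0.0185, -0.1074, 0], [-0.0214, -0.1242, 0], [-0.0243, -0.1411, 0], [-0.0272, -0.158, 0], [-0.0301, -0.1748, 0], [-0.033, -0.1917, 0], [-0.036, -0.2085, 0], [-0.0389, -0.2254, 0], [-0.0418, -0.2423, 0], [-0.0447, -0.2591, 0], [-0.0476, -0.276, 0], [-0.0505, -0.2928, 0], [-0.0525, -0.3045, 0], [-0.0525, -0.3045, 0]]' --rotation '[[0, 0, 0], [0, 0, 0], [0, 0, 0], [0, 0, 0], [0, 0, 0], [0, 0, 0], [0, 0, 0], [0, 0, 0], [0, 0, 0], [0, 0, 0], [0, 0, 0], [0, 0, 0], [0, 0, 0], [0, 0, 0], [0, 0, 0], [0, 0, 0], [0, 0, 0], [0, 0, 0], [0, 0, 0], [0, 0, 0]]'

```text
time_s: 13.53
tcp_pos: [0.5253, -0.0458, 0.0269]
tcp_rot: [0.765, 0.644, -0.0, 0.0]
contact_force: [-0.0, 0.2, -0.4]
finger_gap: 0.0514
grip_force: 0.0
```

```bash
python3 chk.py
```

```text
scene [ 93.7 103.7  93.3 101.3] [-1.737 -1.74  -1.711 -1.744] lane 50.8 -0.7 0.0088
top [91.7 28.8 91.7 26.5] [-1.74  -1.733 -1.716 -1.734] lane 87.9 -1.2 0.0111
[ 0.5254152  -0.04549772  0.02695667] -9.79990145649721 [ 0.02201695  0.84529313 -0.50827677]
-11.116227826142872 -0.2787675962763585
```

Request:
apply_moves --delta_pos '[[-0.0015, -0.0085, 0], [-0.004, -0.0231, 0], [-0.0069, -0.04, 0], [-0.0098, -0.0568, 0], [-0.0127, -0.0737, 0], [-0.0156, -0.0905, 0], [-0.0185, -0.1074, 0], [-0.0214, -0.1242, 0], [-0.0243, -0.1411, 0], [-0.0272, -0.158, 0], [-0.0301, -0.1748, 0], [-0.033, -0.1917, 0], [-0.036, -0.2085, 0], [-0.0389, -0.2254, 0], [-0.0418, -0.2423, 0], [-0.0447, -0.2591, 0], [-0.0476, -0.276, 0], [-0.0505, -0.2928, 0], [-0.0525, -0.3045, 0], [-0.0525, -0.3045, 0]]' --rotation '[[0, 0, 0], [0, 0, 0], [0, 0, 0], [0, 0, 0], [0, 0, 0], [0, 0, 0], [0, 0, 0], [0, 0, 0], [0, 0, 0], [0, 0, 0], [0, 0, 0], [0, 0, 0], [0, 0, 0], [0, 0, 0], [0, 0, 0], [0, 0, 0], [0, 0, 0], [0, 0, 0], [0, 0, 0], [0, 0, 0]]'

```text
time_s: 15.3
tcp_pos: [0.5147, -0.1068, 0.0268]
tcp_rot: [0.765, 0.644, -0.0, 0.0]
contact_force: [0.2, 0.3, 0.1]
finger_gap: 0.0508
grip_force: 0.0
```

```bash
cat >> chk.py <<'E'
u=np.array([np.cos(-1.7417),np.sin(-1.7417)])
for n in("scene","top"):
    im=capture(n)
    try:
        X=rect(n,im,"blue",.05)[4]-B[n]; print(n,(X@u).round(1),(X@[-u[1],u[0]]).round(1))
    except Exception as e: print(e)
E
python3 chk.py
```

```text
scene [ 93.5 103.8  93.8  95.3] [-1.749 -1.742 -1.659 -1.743] lane 113.8 -0.7 0.0185
top [44.  44.1 53.5 58.4] [-1.804 -1.841 -2.069 -1.702] lane 90.7 -24.4 -0.1122
[ 0.51467164 -0.1065124   0.02675562] -9.79221491273637 [-0.80623967  0.61916381 -0.54817589]
50.83404334818602 -0.4929806250203036
scene [164.   59.8  68.3 163.2] [ 46.   46.  -47.5 -47.5]
top [117.5  72.8  57.  114.5] [ -4.    4.  -49.3 -46.8]
```

Request:
apply_moves --delta_pos '[[-0.0015, -0.0085, 0], [-0.004, -0.0231, 0], [-0.0069, -0.04, 0], [-0.0098, -0.0568, 0], [-0.0114, -0.066, 0], [-0.0114, -0.066, 0], [-0.0114, -0.066, 0], [-0.009, -0.05, 0], [0.003, 0.017, 0], [0.017, 0.1, 0], [0.034, 0.2, 0], [0.034, 0.2, 0.15], [0.034, 0.2, 0.3], [0.034, 0.2, 0.5], [0.051, 0.3, 0.65], [0.085, 0.5, 0.7], [0.119, 0.7, 0.7], [0.153, 0.9, 0.7], [0.163, 0.96, 0.7], [0.163, 0.96, 0.7]]' --rotation '[[0, 0, 0], [0, 0, 0], [0, 0, 0], [0, 0, 0], [0, 0, 0], [0, 0, 0], [0, 0, 0], [0, 0, 0], [0, 0, 0], [0, 0, 0], [0, 0, 0], [0, 0, 0], [0, 0, 0], [0, 0, 0], [0, 0, 0], [0, 0, 0], [0, 0, 0], [0, 0, 0], [0, 0, 0], [0, 0, 0]]'

```text
time_s: 17.17
tcp_pos: [0.5477, 0.0892, 0.1671]
tcp_rot: [0.764, 0.646, 0.001, -0.0]
contact_force: [0.4, -0.6, 0.3]
finger_gap: 0.0514
grip_force: 0.0
```

```bash
python3 chk.py
python3 - <<'E'
from h import *
im=capture("scene");cv2.imwrite("pics/s4.png",cv2.resize(im[150:350,170:440],(800,593),interpolation=2)[:,:,::-1])
im=capture("top");cv2.imwrite("pics/t4.png",cv2.resize(im[140:300,240:460],(800,582),interpolation=2)[:,:,::-1])
E
```

```text
scene [ 93.4 103.3  93.5 103.4] [-1.731 -1.741 -1.732 -1.74 ] lane 125.3 -0.7 0.0056
top [ 91.6 103.9  91.8 103.4] [-1.747 -1.742 -1.741 -1.74 ] lane 125.0 -1.2 -0.001
[0.54698375 0.08603116 0.16661085] -9.67539936677855 [-0.1441828   0.22907548 -1.00874524]
-144.39144470110207 -1.3850334042396162
scene [176.4  73.2  73.9 177.4] [ 46.1  46.  -47.5 -47.3]
top [177.1  73.3  73.1 176.5] [ 44.6  44.7 -47.2 -47. ]
```

View pics/s4.png

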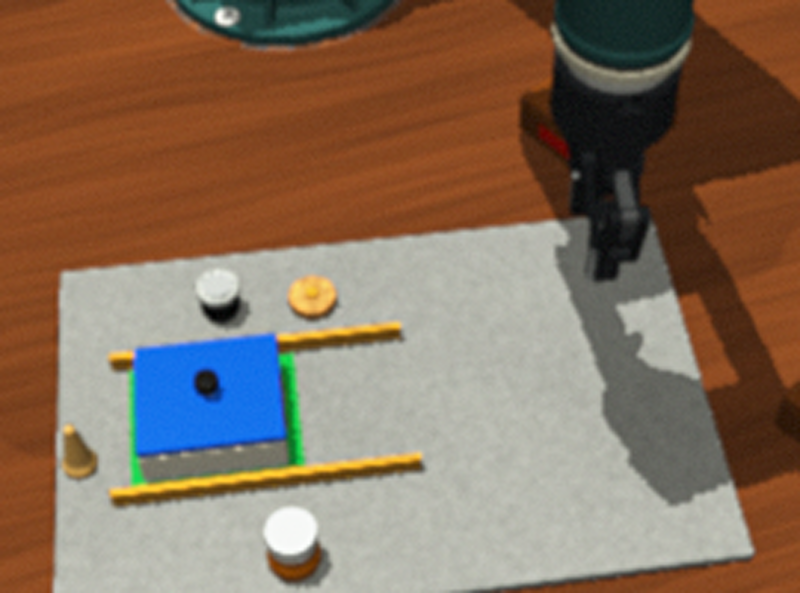

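View pics/t4.png

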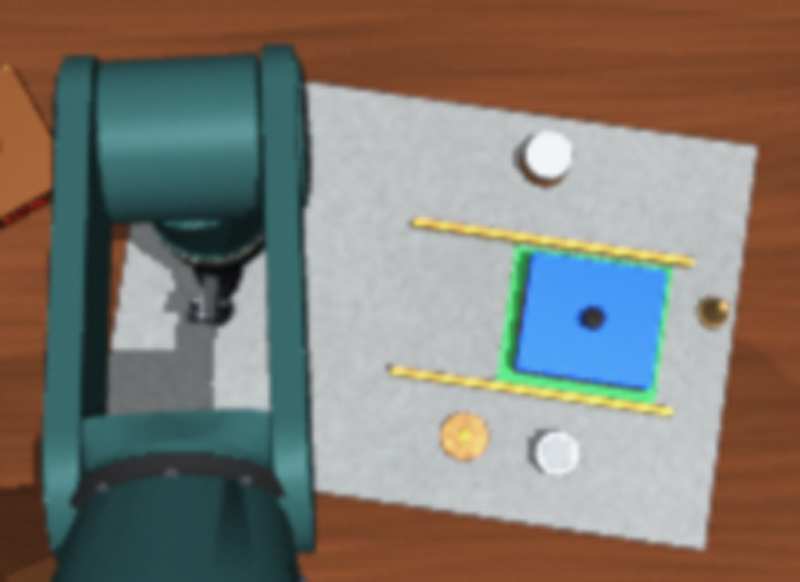

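The box lies on the pad with green visible all round (top crop centre (592,318)). It measures lane (125, -1), yaw about 0. The rails, jar, wheel, loupe and cone have not moved, and the arm is clear. I'll hold still briefly, then hand in.

Request:
apply_moves --delta_pos '[[0, 0, 0.05], [0, 0, 0.1], [0, 0, 0.1], [0, 0, 0.1], [0, 0, 0.1]]' --rotation '[[0, 0, 0], [0, 0, 0], [0, 0, 0], [0, 0, 0], [0, 0, 0]]'

```text
time_s: 17.88
tcp_pos: [0.5476, 0.0857, 0.1873]
tcp_rot: [0.765, 0.644, 0.0, 0.0]
contact_force: [0.1, -0.2, 0.0]
finger_gap: 0.0512
grip_force: 0.0
```

```bash
python3 -c "
from workcell import *
print(sign_off())"
```

```text
the job is handed in; nothing more can be done
None
```

The box lies wholly on the green pad, straight and about 1 mm off the lane's centre line; I saw no contact with the rails, the arm is backed clear, and the job was handed in at about 18 s.

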